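# Close the dust hood's sash with the hook pole

## Task

Close the dust hood over the samples: take the pole with the hooked end from its rest, lower its hook into the steel ring at the top of the hood's sloping sash, and with the hook in the ring pull the sash down its slope until it is fully closed. Then unhook the pole and lay it back in its own place on the rest, the same way round, and let go.

Things in the scene. Friction and masses are not known exactly. Their poses are not given: they have to be found in the camera images.
- pole_grip (a point): Grip point of the hook pole, on its axis at its balance point (about 110 g). x along the level pole to the hook, z up. Wooden handle x -85 to +35 mm, 18 wide, 22 high; free to grasp at x -50 to +30. Then a 10 mm steel shaft to x = 180, bent straight down there as the hook. The other rod on the rest has the same handle and shaft but a straight end: not needed.
- hook_tip (a point): Lower end of the pole's hook, a steel pin 10 mm thick that points straight down from the front end of the pole. It lies at x = +180, z = -50 mm from pole_grip, with the same axes; the shaft's underside is 45 mm above it.
- ring (a point): Centre of the steel ring on the sash's upper edge. Ring lies level (z up); hole 36 mm wide, wire 7 mm thick, held by a neck at its far (+x) side; x points from the hood's front to its back. Below its centre at least 35 mm are free above the sash. It moves with the sash without turning: along -x and down at 40 degrees (per 100 mm of travel 77 mm along -x, 64 mm down).
- sash (a joint): Travel of the sash down its rails in m: 0 fully open (up), 0.110 at the lower stop, closed; starts at 0 to 0.025. A clear panel 216 x 160 mm in an aluminium frame, on a white hood 250 mm deep, 244 wide, 250 high at the back. Friction holds it where it is left; a pull of about 2 to 5 N moves it.
- pole_rest: Plywood rest fixed to the table; origin at the centre of its underside, x along the rods. Base 200 x 170 x 8 mm; bars at x = -72 and +90 mm, 12 thick, have flared notches at y = +50 and -50, one pair per rod. A rod is home with its grip point at x = 0, y = +50 or -50, z = 78 mm. Flares rise 20 mm above the notch floors and open 16 mm to each side.

How it is judged:
By the outcome, as a careful person would: the job done as asked, in the order asked, and still so for the second after the job is handed in, with the robot touching nothing.
It also fails if it takes over 51 s, if anything falls off the work surface, if the arm or the gripper's body presses on something with over 40 N, if the wrist force passes 120 N, or if a joint passes its speed limit or range.

## Robot

A 6-joint arm with a two-finger parallel gripper is mounted at the origin on the work surface; the furniture and walls round the work are solid. World frame = base frame: x ahead of the robot, y to its left, z up, the work surface at z = 0. Lengths are in m, angles in rad, forces in N, time in s.
With the tool pointing down it reaches from about 0.35 to 0.875 m from the base axis. Payload 15.5 kg.
Tool frame: the origin (TCP) lies at the very end of the fingers, on their centre line; the grasp point (between the pads) lies 19 mm behind it; z points along the fingers, y is the direction in which the jaws open and shut (so a half turn about z gives the same grasp; the last joint's range is limited). The gripper opens to 85 mm and grips with 20 to 120 N. Pads are 22 mm wide; open, the fingers measure 114 mm over their backs; the gripper's body (76 mm by 85 mm) begins 54 mm behind the grasp point. The pads swing forward as they close: fully open they stand 13 mm farther back than shut.
Start: joints at [-1.204, 0.494, 1.345, -0, 1.302, -0.096], TCP at [0.279, -0.559, 0.231] pointing down, gripper open.
Joint ranges: [-2.91, 2.91], [-0.82, 2.16], [0.22, 2.67], [-1.22, 4.37], [0.12, 2.79], [-3.08, 3.08]. Speed limits (rad/s): [1.89, 1.89, 2.57, 3.01, 3.01, 3.01].

## Interface

Orientations are given as a unit quaternion [w, x, y, z].
In Python, from rig import sense, get_image, finish_job gives the robot as it stands.
- The arm moves only by the tool play_rows, never from a script. Its argument "series" is a list of rows, each a list of 7 numbers: the shift along the world's x, y, z in m, then the turn, a rotation vector about the world's x, y, z in degrees, then the opening, from 0 (shut) to 1 (fully open). A call has 1 to 12 rows; each row is the pose to reach, as a shift and turn from the pose measured when the call began; what a row does not reach only later rows make up. A row lasts 1/10 s, in which the tool goes at most 50 mm and 8.59 degrees, less where a joint would pass 70% of its speed; a pose out of reach is approached as far as the arm can. A call with a gripper value outside its range is refused whole. The fingers move at their own pace and stop on an object; "squeeze" is the grip in N (left out, the last holds). Time passes only in rows, so rows that repeat a pose let the fingers close. It gives the time, the measured TCP pose, the force and the opening at its end, in the units of the state.
- sense(): the state, without advancing time (a new reading comes with each control period).
- get_image(name): name is "side" or "top"; returns a dict with "frame" (480x640x3 uint8, red, green, blue), "depth" (480x640 float32, m along the optical axis (not along the pixel's ray), 0 where there is no reading), "K" (3x3 intrinsics, pixels), "k1" (the pictures are not rectified: a ray, as slopes to the right and down, at radius r is drawn at 1 + k1 r^2 times it, then the intrinsics apply), "view" (4x4, takes a point from world to camera coordinates). Camera axes: x right, y up, looking along -z (the intrinsics and any distortion apply to the point x, -y, -z); pixel columns grow to the right and rows downward; lengths in m; the calibration is good to about 2 mm. A picture is of the moment at which its call begins.
- finish_job(): hands the job in, once; it reports no verdict.
The state is a dict: "time_s": time; "qpos": joint angles; "qvel": joint speeds; "joint_efforts": joint torques, N m; "tcp_pos": TCP position; "tool_rot": TCP orientation; "ft_force": force on the tool from outside, world axes, zero at the start; "torque": the same for the moment, N m; "width": finger opening in m.
Only numpy, scipy, OpenCV 4.12 (cv2) and the standard library are available. Lean on these libraries where they do the work, as an engineer would, in place of code of your own. Each camera call takes 0.05 s, during which the arm holds its last target.

## Working session

There is one attempt and no reset: what is moved stays moved. The work goes in short steps, Python scripts to look and compute and a tool call to move; the robot and the scene stay as the last step left them, time stands still between calls to the robot, and variables do not carry over. Pictures are saved under pics/ and viewed, and the job is handed in when it is done.

Besides the shell and the picture viewer there is one more tool, called after "Call:" as a command line: name --pt "numbers of a row" for each row, then --argument value for the rest. play_rows: Moves the arm, as the interface text tells. Its arguments: {"type":"object","properties":{"series":{"type":"array","items":{"type":"array","items":{"type":"number"}}},"squeeze":{"type":"number"}},"required":["series"]}

```bash
ls; mkdir -p pics; cat > h.py <<'E'
import numpy as np, cv2
from rig import sense, get_image, finish_job
def shot(n,tag):
    d=get_image(n); cv2.imwrite(f'pics/{tag}.png',d['frame'][:,:,::-1]); np.savez(f'pics/{tag}.npz',**{k:np.array(d[k]) for k in d}); return d
def load(tag): return dict(np.load(f'pics/{tag}.npz'))
def rays(d,uv):
    K=d['K'];uv=np.atleast_2d(uv).astype(float)
    dist=np.array([float(d['k1']),0,0,0,0])
    s=cv2.undistortPoints(uv.reshape(-1,1,2),K,dist).reshape(-1,2)
    V=d['view'];R=V[:3,:3];t=V[:3,3]
    c=-R.T@t
    dc=np.c_[s[:,0],-s[:,1],-np.ones(len(s))]
    return c,dc@R   # R.T@dc ; depth along axis = scale
def onz(d,uv,z):
    c,r=rays(d,uv); return c+r*((z-c[2])/r[:,2])[:,None]
def dep(d,uv):
    c,r=rays(d,uv);uv=np.atleast_2d(uv).astype(int); return c+r*d['depth'][uv[:,1],uv[:,0]][:,None]
def proj(d,P):
    P=np.atleast_2d(P);V=d['view'];c=P@V[:3,:3].T+V[:3,3]
    s=np.c_[c[:,0]/-c[:,2],-c[:,1]/-c[:,2]];r2=(s**2).sum(1)
    s=s*(1+float(d['k1'])*r2)[:,None];K=d['K']
    return np.c_[K[0,0]*s[:,0]+K[0,2],K[1,1]*s[:,1]+K[1,2]]
E
python3 - <<'E'
from h import *
for n in('side','top'):
    d=shot(n,n+'0');c,r=rays(d,[[320,240]]);print(n,c,r,d['K'],d['k1'])
s=sense();print(s)
E
```

```text
pics
side [0.57643994 0.87487213 0.7967246 ] [[ 0.04473854 -0.78822364 -0.61376638]] [[480.23692818   0.         321.1102757 ]
 [  0.         480.23692818 240.65781266]
 [  0.           0.           1.        ]] -0.02754214227661217
top [0.42035206 0.06127995 1.20042621] [[ 0.19277389 -0.01042001 -0.98125428]] [[536.26964302   0.         315.86513131]
 [  0.         536.26964302 235.48585923]
 [  0.           0.           1.        ]] -0.12006974819045341
{'time_s': 0.1, 'qpos': array([-1.20350035e+00,  4.94123667e-01,  1.34605335e+00, -3.80366773e-06,
        1.30248969e+00, -9.55014187e-02]), 'qvel': array([ 0.00071916, -0.00067958, -0.00188384, -0.00110775, -0.00100265,
       -0.00091701]), 'joint_efforts': array([ 2.84564565e-03, -8.83591390e+01, -3.84560466e+01,  9.54685265e-05,
        5.18255823e-03,  9.89243358e-05]), 'tcp_pos': array([ 0.2789214 , -0.55896111,  0.23076361]), 'tool_rot': array([-5.31830623e-04,  9.73346315e-01,  2.29339622e-01, -7.45731471e-05]), 'ft_force': array([-1.15555652, -0.79918406,  0.92882419]), 'torque': array([-0.02854769, -0.02337322,  0.0649119 ]), 'width': 0.08530378923908627}
```

View pics/top0.png

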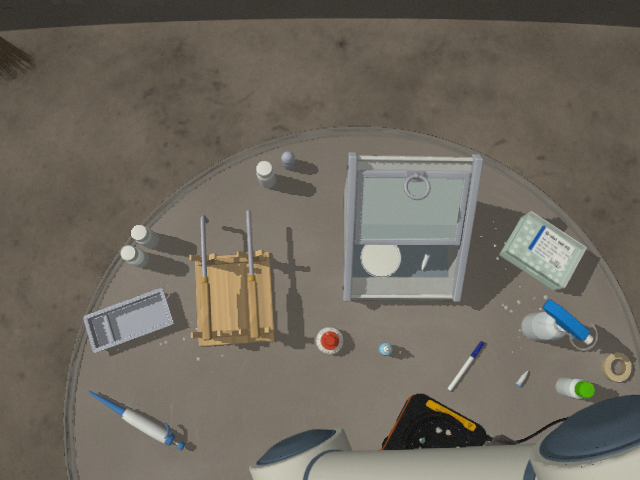

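View pics/side0.png

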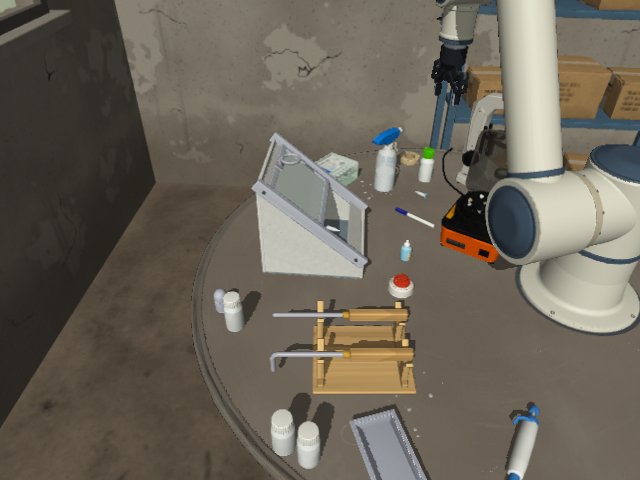

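The top view has +x up and +y left. The hooked pole is the left rod, with its tip near (203,217), and the straight rod is at (249,212). The ring is at (417,187) and the rest is at (235,298). In the side view the hook is at (273,360) on the nearer rod and the ring at (290,158). I'll zoom in to measure.

```bash
python3 - <<'E'
from h import *
t=load('top0');s=load('side0')
a=cv2.resize(t['frame'][200:360,180:290,::-1],None,fx=3.6,fy=3.6,interpolation=cv2.INTER_CUBIC)
b=cv2.resize(t['frame'][145:205,340:490,::-1],None,fx=2.6,fy=2.6,interpolation=cv2.INTER_CUBIC)
c=np.zeros((600,800,3),np.uint8);c[:576,:396]=a;c[:156,400:790]=b
e=cv2.resize(s['frame'][120:220,240:380,::-1],None,fx=2.8,fy=2.8,interpolation=cv2.INTER_CUBIC);c[160:440,400:792]=e
cv2.imwrite('pics/z1.png',c)
f=cv2.resize(s['frame'][290:400,260:430,::-1],None,fx=4.6,fy=4.6,interpolation=cv2.INTER_CUBIC);cv2.imwrite('pics/z2.png',f)
# depth readouts
for n,d,pts in(('top',t,[(206,320),(206,290),(204,250),(202,222),(252,315),(235,300),(401,187),(417,172)]),('side',s,[(380,354),(310,355),(276,355)])):
    for p in pts: print(n,p,dep(d,[p]).round(4))
E
```

```text
top (206, 320) [[0.4723 0.2865 0.0898]]
top (206, 290) [[0.5344 0.2881 0.0896]]
top (204, 250) [[0.6206 0.2965 0.0817]]
top (202, 222) [[0.6825 0.3036 0.0786]]
top (252, 315) [[0.4823 0.1912 0.0902]]
top (235, 300) [[0.5202 0.2391 0.0082]]
top (401, 187) [[ 0.7164 -0.1059  0.2142]]
top (417, 172) [[ 0.7338 -0.1307  0.2528]]
side (380, 354) [[0.4955 0.297  0.0856]]
side (310, 355) [[0.6251 0.3042 0.0804]]
side (276, 355) [[0.6883 0.3082 0.0799]]
```

View pics/z1.png

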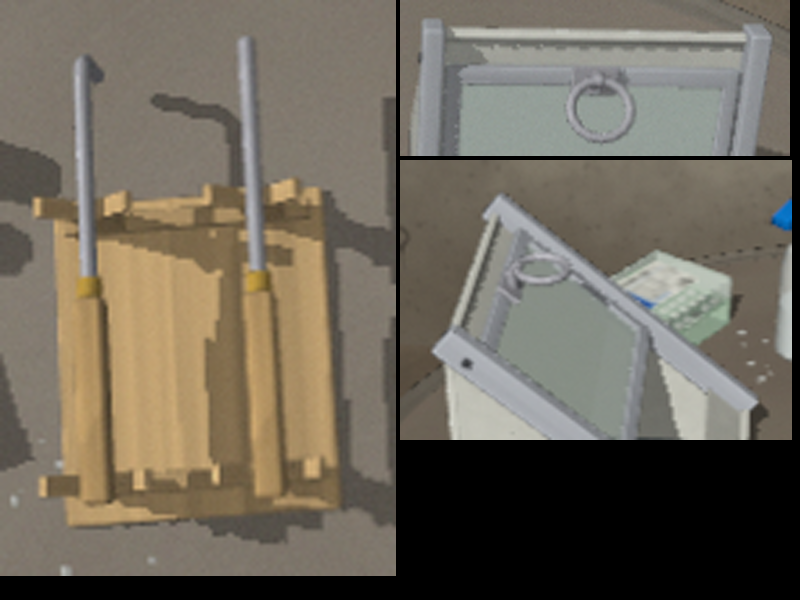

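View pics/z2.png

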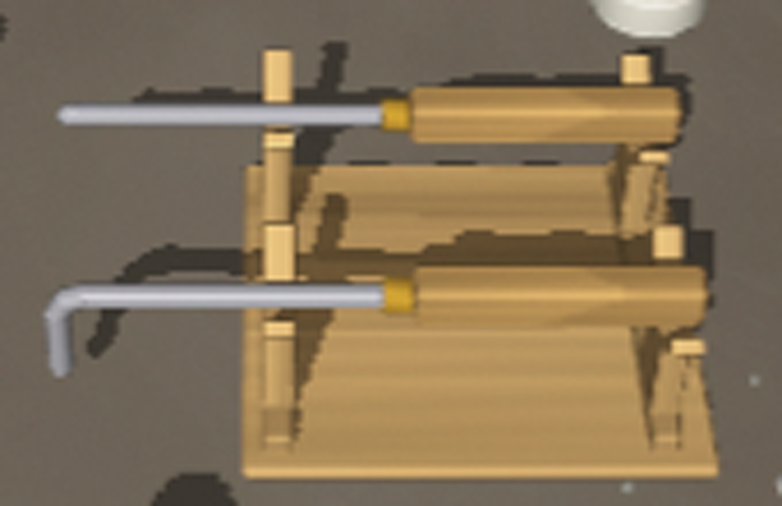

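```bash
python3 - <<'E'
from h import *
t=load('top0');s=load('side0')
# height-sliced points of the hooked rod
def cloud(d):
    v,u=np.mgrid[0:480,0:640];uv=np.c_[u.ravel(),v.ravel()].astype(float)
    c,r=rays(d,uv);P=c+r*d['depth'].reshape(-1,1)
    P[d['depth'].ravel()<=0]=np.nan
    return P.reshape(480,640,3)
P=cloud(t);np.save('pics/Pt.npy',P);Q=cloud(s);np.save('pics/Ps.npy',Q)
F=t['frame'].astype(int)
sat=F.max(2)-F.min(2)
m=(sat<35)&(P[...,2]>.068)&(P[...,2]<.1)&(P[...,1]>.25)&(P[...,1]<.33)&(P[...,0]>.5)&(P[...,0]<.74)
n,l,st,ce=cv2.connectedComponentsWithStats(m.astype(np.uint8))
print(st)
k=1+np.argmax(st[1:,4]);v,u=np.where(l==k)
rows=np.unique(v);cen=np.array([[u[v==r].mean(),r] for r in rows])
print(cen[::8],rows.min(),rows.max())
for z in(.078,):
  W=onz(t,cen[5:-3],z);
  b=np.polyfit(W[:,0],W[:,1],1);print('shaft line y=bx+c',b,np.degrees(np.arctan(b[0])))
  tip=onz(t,[[cen[0,0],rows.min()-.5]],z);print('tip end',tip, 'rear shaft end',onz(t,[cen[-1]],z))
# handle
m=(sat>=35)&(P[...,2]>.078)&(P[...,2]<.1)&(P[...,1]>.26)&(P[...,1]<.315)&(P[...,0]>.40)&(P[...,0]<.62)
n,l,st,ce=cv2.connectedComponentsWithStats(m.astype(np.uint8));print(st)
k=1+np.argmax(st[1:,4]);v,u=np.where(l==k)
rows=np.unique(v);cen=np.array([[u[v==r].mean(),r,(v==r).sum()] for r in rows]);print(cen[::4].round(1))
W=onz(t,cen[6:-8,:2],.089);b=np.polyfit(W[:,0],W[:,1],1);print('handle',b)
print('rear',onz(t,[[cen[-1,0],rows.max()+.5]],.08))
E
```

```text
[[     0      0    640    480 306886]
 [   200    215      7     62    302]
 [   216    253      1      2      2]
 [   196    255      1      1      1]
 [   212    259      1      1      1]
 [   191    260      2      1      2]
 [   209    260      2      1      2]
 [   209    288      1      1      1]
 [   209    295      1      1      1]
 [   209    298      1      2      2]]
[[203.  215. ]
 [202.  223. ]
 [202.5 231. ]
 [203.  239. ]
 [203.  247. ]
 [204.  255. ]
 [204.  263. ]
 [204.  271. ]] 215 276
shaft line y=bx+c [0.06987014 0.25547161] 3.9967688445922898
tip end [[0.69933285 0.30208945 0.078     ]] rear shaft end [[0.56535432 0.29559179 0.078     ]]
[[     0      0    640    480 306546]
 [   209    253      8      7     42]
 [   195    256      4      5     13]
 [   200    277     11     63    555]
 [   215    330      4      6     14]
 [   192    332      7      6     30]]
[[204.5 277.    6. ]
 [204.  281.    7. ]
 [204.  285.    9. ]
 [204.  289.    9. ]
 [204.5 293.   10. ]
 [204.  297.    9. ]
 [205.  301.    9. ]
 [205.  305.    9. ]
 [205.  309.    9. ]
 [205.  313.    9. ]
 [205.  317.    9. ]
 [205.5 321.   10. ]
 [205.  325.    9. ]
 [205.5 329.    8. ]
 [206.  333.    9. ]
 [206.5 337.    8. ]]
handle [0.05915195 0.260257  ]
rear [[0.43256646 0.28648041 0.08      ]]
```

```bash
python3 - <<'E'
from h import *
t=load('top0');s=load('side0');P=np.load('pics/Pt.npy');Q=np.load('pics/Ps.npy')
def rep(d,P,box,zr,tag):
    u0,v0,u1,v1=box
    g=d['frame'];z=P[...,2]
    m=np.zeros(z.shape,bool);m[v0:v1,u0:u1]=True
    m&=(z>zr[0])&(z<zr[1])
    v,u=np.where(m);print(tag,len(u),np.nanmean(P[m],0),P[m].min(0),P[m].max(0))
    im=g[v0:v1,u0:u1,::-1].copy();im[m[v0:v1,u0:u1]]=(0,0,255)
    return np.hstack([cv2.resize(g[v0:v1,u0:u1,::-1],None,fx=6,fy=6,interpolation=cv2.INTER_NEAREST),cv2.resize(im,None,fx=6,fy=6,interpolation=cv2.INTER_NEAREST)])
print(np.round(P[165:205:2,417,2],3)); print(np.round(P[187,398:438,2],3))
A=rep(t,P,(395,165,440,208),(.232,.275),'top')
B=rep(s,Q,(272,145,312,175),(.24,.28),'side')
h=np.zeros((A.shape[0]+B.shape[0],max(A.shape[1],B.shape[1]),3),np.uint8);h[:A.shape[0],:A.shape[1]]=A;h[A.shape[0]:,:B.shape[1]]=B
cv2.imwrite('pics/z3.png',h)
E
```

```text
[0.234 0.236 0.23  0.246 0.256 0.261 0.256 0.235 0.221 0.218 0.217 0.215
 0.211 0.213 0.207 0.204 0.258 0.254 0.194 0.193]
[0.216 0.218 0.215 0.214 0.214 0.214 0.255 0.257 0.258 0.254 0.216 0.214
 0.215 0.216 0.213 0.215 0.212 0.215 0.215 0.215 0.215 0.214 0.216 0.212
 0.218 0.214 0.213 0.213 0.212 0.254 0.26  0.256 0.257 0.216 0.215 0.213
 0.215 0.218 0.214 0.214]
top 718 [ 0.72666634 -0.1315128   0.2448643 ] [ 0.68035745 -0.1776038   0.23200114] [ 0.7547278  -0.09152731  0.26269236]
side 188 [ 0.71583953 -0.13072182  0.25302865] [ 0.67965222 -0.21927725  0.24009948] [ 0.75990368 -0.10168608  0.26033136]
```

View pics/z3.png

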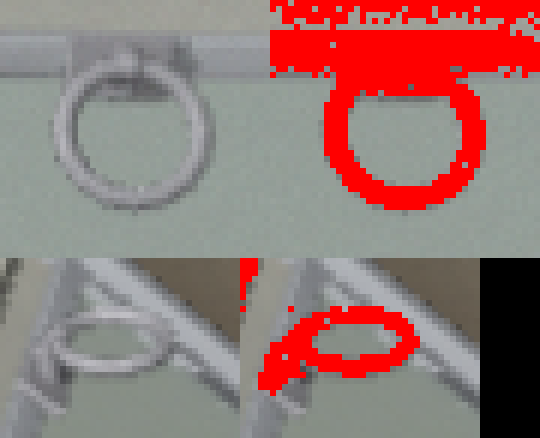

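```bash
cat >> h.py <<'E'
from scipy.optimize import least_squares
def fitcirc(W):
    f=lambda p:np.hypot(W[:,0]-p[0],W[:,1]-p[1])-p[2]
    return least_squares(f,[W[:,0].mean(),W[:,1].mean(),.0215],loss='soft_l1',f_scale=.002).x
E
python3 - <<'E'
from h import *
t=load('top0');s=load('side0');P=np.load('pics/Pt.npy');Q=np.load('pics/Ps.npy')
z=P[...,2];m=np.zeros(z.shape,bool);m[179:203,401:434]=1;m&=(z>.24)&(z<.27);v,u=np.where(m)
print('medz',np.median(z[m]))
for zz in(.25,.254,.258):
    print('top',zz,fitcirc(onz(t,np.c_[u,v],zz)))
z=Q[...,2];m=np.zeros(z.shape,bool);m[150:168,283:304]=1;m&=(z>.24)&(z<.27);v,u=np.where(m)
print('medz',np.median(z[m]))
for zz in(.25,.254,.258):
    print('side',zz,fitcirc(onz(s,np.c_[u,v],zz)))
# hood: rails highest at the back; front base corners. rails edges
F=t['frame']
for pts in ([(352,157),(347,297)],[(478,158),(460,298)],[(360,168),(469,172)],[(354,157),(476,157)],[(358,243),(462,243)]):
    print(pts,dep(t,pts).round(4).tolist())
E
```

```text
medz 0.2572715523571522
top 0.25 [ 0.70631534 -0.12948917  0.02167314]
top 0.254 [ 0.70511211 -0.12868629  0.02158189]
top 0.258 [ 0.70390887 -0.12788341  0.02149064]
medz 0.2570820035897515
side 0.25 [ 0.70510309 -0.13804379  0.02166216]
side 0.254 [ 0.70416263 -0.13063277  0.02150385]
side 0.258 [ 0.70322216 -0.12322175  0.02134554]
[(352, 157), (347, 297)] [[0.761, -0.0096, 0.2604], [0.5199, -0.0066, 0.0658]]
[(478, 158), (460, 298)] [[0.7568, -0.2444, 0.2656], [0.5148, -0.2491, 0.0616]]
[(360, 168), (469, 172)] [[0.7495, -0.0265, 0.2309], [0.7391, -0.2342, 0.2365]]
[(354, 157), (476, 157)] [[0.7596, -0.013, 0.2643], [0.7615, -0.2432, 0.2581]]
[(358, 243), (462, 243)] [[0.6221, -0.0266, 0.1388], [0.6189, -0.2371, 0.1449]]
```

```bash
python3 - <<'E'
from h import *
P=np.load('pics/Pt.npy')
def plane(box):
    u0,v0,u1,v1=box;W=P[v0:v1,u0:u1].reshape(-1,3);W=W[np.isfinite(W).all(1)]
    for _ in range(4):
        A=np.c_[W[:,:2],np.ones(len(W))];c,*_=np.linalg.lstsq(A,W[:,2],rcond=None);r=W[:,2]-A@c;W=W[abs(r)<max(.003,2*r.std())]
    print(box,len(W),c,'slope',np.degrees(np.arctan(np.hypot(*c[:2]))),'yaw',np.degrees(np.arctan2(c[1],c[0])),r.std())
plane((365,205,458,236)); plane((365,180,398,236)); plane((436,180,458,236))
# outer edges of hood: per row leftmost/rightmost of z>0.05 
z=P[...,2];L=[];R=[]
for v in range(165,295,3):
    row=z[v,330:500];i=np.where(row>.06)[0]
    L.append(P[v,330+i[0]+2]);R.append(P[v,330+i[-1]-2])
for X in(np.array(L),np.array(R)):
    X=X[np.isfinite(X).all(1)]
    b=np.polyfit(X[:,0],X[:,1],1);r=X[:,1]-np.polyval(b,X[:,0]);k=abs(r)<.004;b=np.polyfit(X[k,0],X[k,1],1);print(np.degrees(np.arctan(b[0])),X[k][[0,-1]].round(4).tolist(),k.sum())
# rest base rectangle
s=load('top0');F=s['frame'].astype(int)
m=(F[...,0]-F[...,2]>35)&(P[...,0]<.65);m[:, :180]=0;m[:,285:]=0;m[:240]=0;m[355:]=0
W=P[m&(z<.016)&(z>.002)]
print('base',len(W),cv2.minAreaRect(W[:,:2].astype(np.float32)*1000))
E
```

```text
(365, 205, 458, 236) 2515 [ 0.83038273 -0.01359883 -0.38218458] slope 39.70943051213822 yaw -0.938225299862372 0.001767395696547978
(365, 180, 398, 236) 1640 [ 0.8378089  -0.016674   -0.38733311] slope 39.96215970242813 yaw -1.1401449042983967 0.0018616478627308387
(436, 180, 458, 236) 1060 [ 0.83010351 -0.01505137 -0.38233861] slope 39.70081263773028 yaw -1.038768286862218 0.001661776729961489
-0.3379940108865869 [[0.7483, -0.0043, 0.2522], [0.5259, -0.0022, 0.0704]] 44
-1.1613383844257572 [[0.746, -0.25, 0.257], [0.5224, -0.2443, 0.0729]] 44
base 4516 ((528.0975341796875, 243.37185668945312), (207.61807250976562, 170.7835235595703), 3.898728370666504)
```

Call:
play_rows --pt "0 0 0.05 0 0 0 1" --pt "0 0.03 0.1 0 0 -4 1" --pt "0.237 0.85 0.1 0 0 -22.7 1" --pt "0.237 0.85 0.1 0 0 -22.7 1" --pt "0.237 0.85 0.1 0 0 -22.7 1" --pt "0.237 0.85 0.1 0 0 -22.7 1" --pt "0.237 0.85 0.1 0 0 -22.7 1" --pt "0.237 0.85 0.1 0 0 -22.7 1" --pt "0.237 0.85 0.1 0 0 -22.7 1" --pt "0.237 0.85 0.1 0 0 -22.7 1" --pt "0.237 0.85 0.1 0 0 -22.7 1" --pt "0.237 0.85 0.1 0 0 -22.7 1"

```text
time_s: 1.3
tcp_pos: [0.4169, -0.051, 0.3278]
tool_rot: [-0.001, 0.999, 0.033, 0.0]
ft_force: [1.2, 0.1, -0.1]
width: 0.0851
```

Call:
play_rows --pt "0.099 0.342 0 0 0 0 1" --pt "0.099 0.342 0 0 0 0 1" --pt "0.099 0.342 0 0 0 0 1" --pt "0.099 0.342 0 0 0 0 1" --pt "0.099 0.342 0 0 0 0 1" --pt "0.099 0.342 0 0 0 0 1" --pt "0.099 0.342 0 0 0 0 1" --pt "0.099 0.342 0 0 0 0 1" --pt "0.099 0.342 -0.04 0 0 0 1" --pt "0.099 0.342 -0.08 0 0 0 1" --pt "0.099 0.342 -0.12 0 0 0 1" --pt "0.099 0.342 -0.12 0 0 0 1"

```text
time_s: 2.5
tcp_pos: [0.5132, 0.2895, 0.2032]
tool_rot: [0.001, 0.999, 0.033, -0.004]
ft_force: [0.0, -0.3, -0.3]
width: 0.0857
```

```bash
python3 - <<'E'
from h import *
s=sense();print(s['tcp_pos'],s['tool_rot'],s['time_s'])
a=shot('top','t1')['frame'][190:370,120:360,::-1];b=shot('side','s1')['frame'][180:400,240:480,::-1]
cv2.imwrite('pics/z4.png',np.hstack([cv2.resize(a,(400,300)),cv2.resize(b,(400,366))[:300]]))
E
```

```text
[0.51315044 0.28951225 0.2032009 ] [ 0.00118684  0.99944238  0.03312329 -0.00404671] 2.5
```

View pics/z4.png

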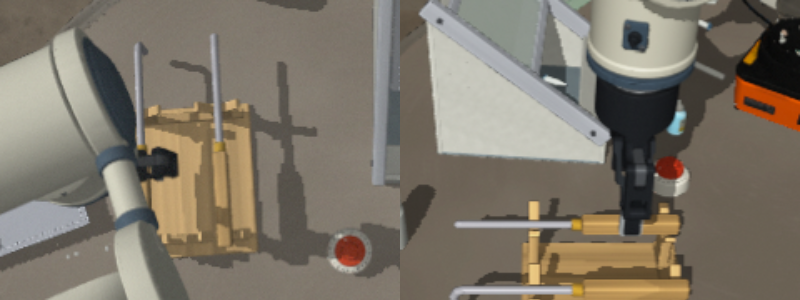

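The gripper is above the hooked rod, with its jaws across the handle, and the way down is clear. I'll descend and grip.

Call:
play_rows --pt "0.003 0.002 -0.03 0 0 0 1" --pt "0.003 0.002 -0.07 0 0 0 1" --pt "0.003 0.002 -0.11 0 0 0 1" --pt "0.003 0.002 -0.135 0 0 0 1" --pt "0.003 0.002 -0.144 0 0 0 1" --pt "0.003 0.002 -0.144 0 0 0 1" --pt "0.003 0.002 -0.144 0 0 0 1"

```text
time_s: 3.3
tcp_pos: [0.5204, 0.2934, 0.0666]
tool_rot: [-0.001, 0.999, 0.033, 0.001]
ft_force: [-0.4, -0.2, 0.5]
width: 0.0856
```

```bash
python3 - <<'E'
from h import *
s=sense();print(s['tcp_pos'],s['tool_rot'],s['ft_force'],s['time_s'])
a=shot('top','t2')['frame'][190:370,120:360,::-1];b=shot('side','s2')['frame'][280:400,260:430,::-1]
cv2.imwrite('pics/z5.png',np.hstack([cv2.resize(a,(400,300)),cv2.resize(b,(400,300))]))
E
```

```text
[0.52035917 0.29337843 0.0666113 ] [-9.00802902e-04  9.99452120e-01  3.30674271e-02  1.09253373e-03] [-0.43164903 -0.20744545  0.50728317] 3.3
```

View pics/z5.png

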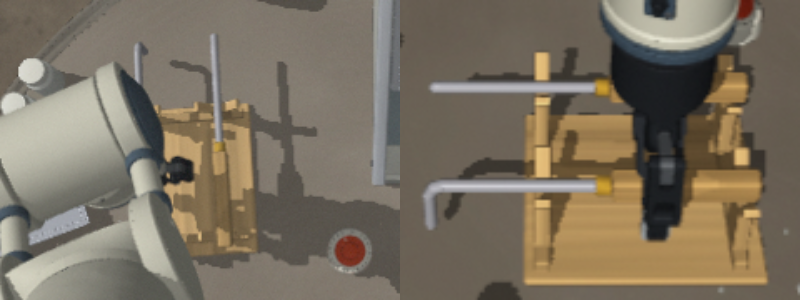

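Call:
play_rows --pt "-0.004 -0.002 -0.007 0 0 0 1" --pt "-0.004 -0.002 -0.007 0 0 0 1" --pt "-0.004 -0.002 -0.007 0 0 0 1" --pt "-0.004 -0.002 -0.007 0 0 0 1"

```text
time_s: 3.8
tcp_pos: [0.5162, 0.2913, 0.0596]
tool_rot: [-0.001, 0.999, 0.033, 0.001]
ft_force: [-0.0, -0.2, -0.0]
width: 0.0857
```

Call:
play_rows --pt "0 0 0 0 0 0 0.1" --pt "0 0 0 0 0 0 0" --pt "0 0 0 0 0 0 0" --pt "0 0 0 0 0 0 0" --pt "0 0 0 0 0 0 0" --pt "0 0 0 0 0 0 0" --pt "0 0 0 0 0 0 0" --pt "0 0 0 0 0 0 0" --squeeze 90

```text
time_s: 4.6
tcp_pos: [0.5163, 0.2913, 0.0598]
tool_rot: [-0.001, 0.999, 0.033, 0.001]
ft_force: [-1.1, -0.7, 6.3]
width: 0.0166
```

Call:
play_rows --pt "0 0 0.01 0 0 0 0" --pt "0 0 0.03 0 0 0 0" --pt "0 0 0.06 0 0 0 0" --pt "0 0 0.1 0 0 0 0" --pt "0 0 0.1 0 0 0 0" --pt "0 0 0.1 0 0 0 0" --pt "0 0 0.1 0 0 0 0"

```text
time_s: 5.3
tcp_pos: [0.5157, 0.2911, 0.1591]
tool_rot: [-0.001, 0.999, 0.033, 0.001]
ft_force: [-0.1, -0.1, -1.1]
width: 0.0168
```

```bash
python3 - <<'E'
from h import *
s=sense();print(s['tcp_pos'],s['tool_rot'],s['ft_force'],s['width'],s['time_s'])
a=shot('top','t3')['frame'][190:370,120:360,::-1];b=shot('side','s3')['frame'][240:390,240:430,::-1]
cv2.imwrite('pics/z6.png',np.hstack([cv2.resize(a,(400,300)),cv2.resize(b,(400,316))[:300]]))
E
```

```text
[0.51568413 0.29109215 0.15913586] [-7.26657261e-04  9.99453239e-01  3.30495971e-02  6.47012746e-04] [-0.08674503 -0.107209   -1.14860807] 0.01676045131627372 5.3
```

View pics/z6.png

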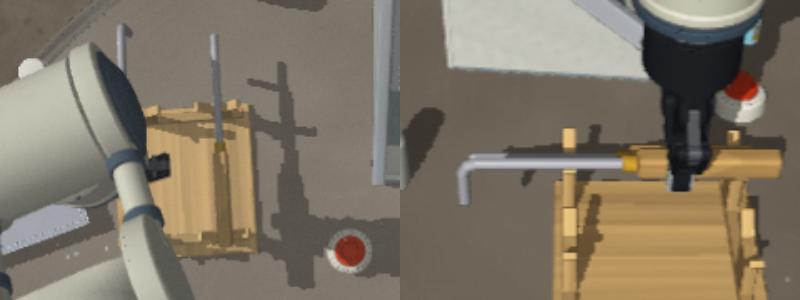

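```bash
python3 - <<'E'
from h import *
t=load('t3');s=load('s3')
g=np.array([.5157,.2911,.1781])
for yaw in (3.8,):
    c,sn=np.cos(np.radians(yaw)),np.sin(np.radians(yaw))
    R=np.array([[c,-sn,0],[sn,c,0],[0,0,1]])
    pts=[g+R@np.array(p) for p in([180,0,-50],[180,0,0],[185,0,0],[60,0,0],[120,0,0])] if 0 else [g+R@(np.array(p)/1000) for p in([180,0,-50],[180,0,0],[185,0,0],[60,0,0],[120,0,0])]
    pt=proj(t,pts);ps=proj(s,pts);print(pt.round(1),ps.round(1))
o=[]
for d,p,b in((t,pt,(180,195,230,255)),(s,ps,(255,300,345,350))):
    im=d['frame'][:,:,::-1].copy();u0,v0,u1,v1=b;im=cv2.resize(im[v0:v1,u0:u1],None,fx=7,fy=7,interpolation=cv2.INTER_NEAREST)
    for q in p: cv2.circle(im,tuple(int(x) for x in ((q-[u0,v0]+.5)*7)),3,(0,0,255),-1)
    o.append(im)
print([i.shape for i in o])
h=np.zeros((430,1000,3),np.uint8)
h[:420,:350]=o[0];h[:350,360:990]=o[1];cv2.imwrite('pics/z7.png',cv2.resize(h,(800,344)))
E
```

```text
[[197.6 210.6]
 [192.2 204.4]
 [192.1 202. ]
 [193.9 264.2]
 [193.  233.9]] [[271.2 335.4]
 [269.6 316.3]
 [266.8 316.3]
 [338.5 316.6]
 [304.1 316.4]]
[(420, 350, 3), (350, 630, 3)]
```

View pics/z7.png

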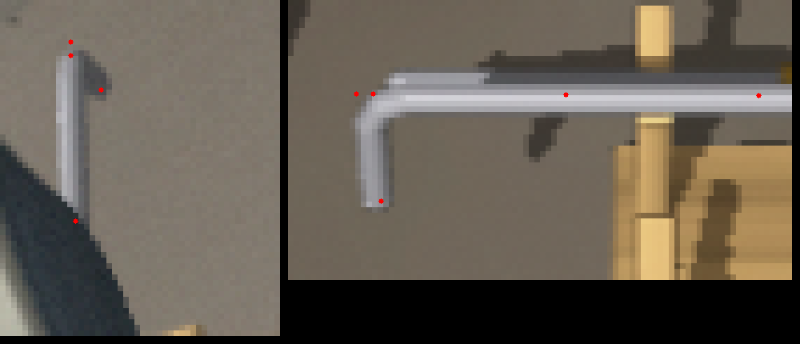

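Call:
play_rows --pt "0 0 0.045 0 0 0 0" --pt "0 0 0.09 0 0 0 0" --pt "0 0 0.135 0 0 0 0" --pt "0 -0.03 0.175 0 0 0 0" --pt "0.003 -0.07 0.186 0 0 0 0" --pt "0.004 -0.115 0.186 0 0 0 0" --pt "0.005 -0.16 0.186 0 0 0 0" --pt "0.006 -0.205 0.186 0 0 0 0" --pt "0.007 -0.25 0.186 0 0 0 0" --pt "0.008 -0.295 0.186 0 0 0 0" --pt "0.009 -0.335 0.186 0 0 0 0" --pt "0.009 -0.37 0.186 0 0 0 0"

```text
time_s: 6.6
tcp_pos: [0.5242, -0.081, 0.3438]
tool_rot: [-0.001, 0.999, 0.033, -0.0]
ft_force: [-0.1, 0.0, -1.5]
width: 0.0163
```

Call:
play_rows --pt "0.001 -0.03 0 0 0 0 0" --pt "0.001 -0.05 0 0 0 0 0" --pt "0.001 -0.06 0 0 0 0 0" --pt "0.001 -0.06 0 0 0 0 0" --pt "0.001 -0.06 0 0 0 0 0" --pt "0.001 -0.06 0 0 0 0 0"

```text
time_s: 7.2
tcp_pos: [0.5252, -0.1399, 0.3437]
tool_rot: [-0.001, 0.999, 0.033, -0.001]
ft_force: [0.8, -0.5, -1.0]
width: 0.0166
```

```bash
cat > chk.py <<'E'
import sys
from h import *
tag=sys.argv[1]
s=sense();p=s['tcp_pos'];q=s['tool_rot'];yaw=2*np.arctan2(q[2],q[1]);print(p.round(4),q.round(4),np.degrees(yaw),s['ft_force'].round(1),s['width'],s['time_s'])
t=shot('top','t'+tag);d=shot('side','s'+tag)
tip=p+[.18*np.cos(yaw),.18*np.sin(yaw),-.031];print('nominal tip',tip,proj(t,tip),proj(d,tip))
a=cv2.resize(t['frame'][150:270,330:490,::-1],(400,300),interpolation=cv2.INTER_CUBIC)
b=cv2.resize(d['frame'][100:220,240:400,::-1],(400,300),interpolation=cv2.INTER_CUBIC)
for im,dd,o in((a,t,(330,150)),(b,d,(240,100))):
    for P in (tip,): 
        x=(proj(dd,P)[0]-o+.5)*2.5;cv2.circle(im,(int(x[0]),int(x[1])),2,(0,0,255),-1)
a2=cv2.resize(t['frame'][:,:,::-1],(400,300));b2=cv2.resize(d['frame'][:,:,::-1],(400,300))
cv2.imwrite(f'pics/c{tag}.png',np.vstack([np.hstack([a,b]),np.hstack([a2,b2])]))
E
python3 chk.py 4
```

```text
[ 0.5252 -0.1399  0.3437] [-9.000e-04  9.994e-01  3.320e-02 -6.000e-04] 3.8084892738663196 [ 0.8 -0.5 -1. ] 0.01661480334872648 7.2
nominal tip [ 0.70482332 -0.12795818  0.31273251] [[422.63225805 176.99682728]] [[289.8209218  135.71885984]]
```

View pics/c4.png

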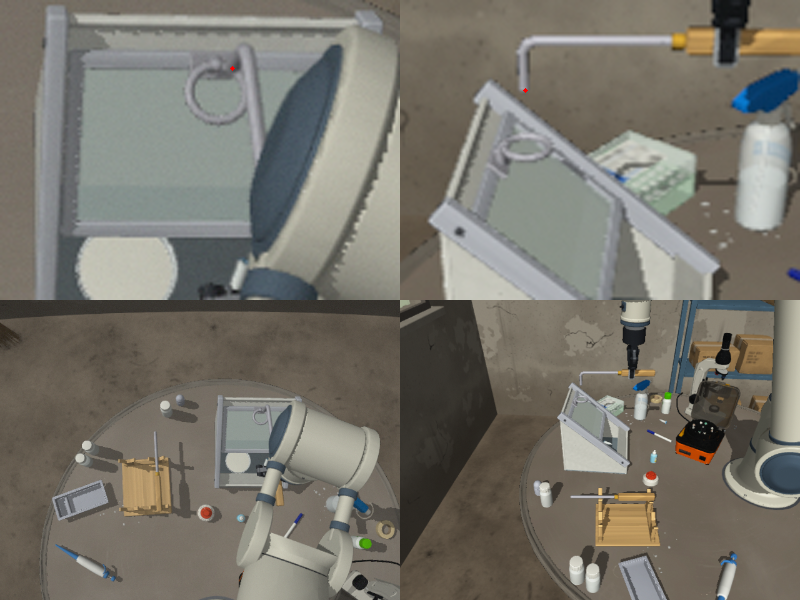

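The hook tip projects where the nominal geometry says, within about 1 px, and it sits over the ring centre. I'll lower it.

Call:
play_rows --pt "-0.002 -0.001 -0.015 0 0 0 0" --pt "-0.002 -0.001 -0.03 0 0 0 0" --pt "-0.002 -0.001 -0.04 0 0 0 0" --pt "-0.002 -0.001 -0.048 0 0 0 0" --pt "-0.002 -0.001 -0.056 0 0 0 0" --pt "-0.002 -0.001 -0.064 0 0 0 0" --pt "-0.002 -0.001 -0.072 0 0 0 0" --pt "-0.002 -0.001 -0.08 0 0 0 0" --pt "-0.002 -0.001 -0.08 0 0 0 0" --pt "-0.002 -0.001 -0.08 0 0 0 0"

```text
time_s: 8.3
tcp_pos: [0.5233, -0.1411, 0.2639]
tool_rot: [-0.001, 0.999, 0.033, -0.001]
ft_force: [0.1, -0.4, -1.4]
width: 0.0166
```

```bash
python3 chk.py 5
```

```text
[ 0.5233 -0.1411  0.2639] [-8.000e-04  9.994e-01  3.320e-02 -5.000e-04] 3.810835942319779 [ 0.1 -0.4 -1.4] 0.016567499629848645 8.3
nominal tip [ 0.70288143 -0.12912825  0.23285646] [[415.07818796 190.98974891]] [[291.67738773 166.42625124]]
```

View pics/c5.png

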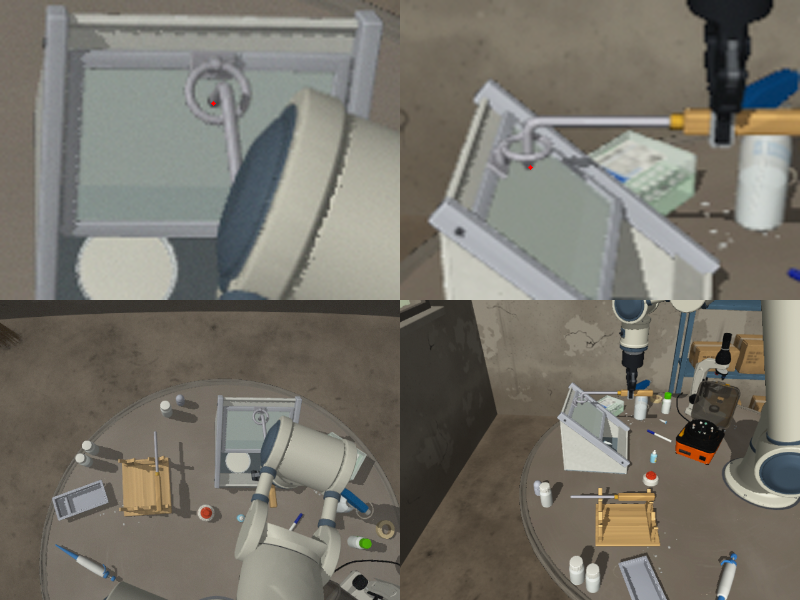

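The hook is through the ring: the pin enters it at about (415,185) in the top view. I'll take up the slack, then pull down the slope.

Call:
play_rows --pt "-0.006 0 0 0 0 0 0" --pt "-0.012 0 0 0 0 0 0" --pt "-0.0165 0.0001 -0.004 0 0 0 0" --pt "-0.021 0.0002 -0.0075 0 0 0 0" --pt "-0.027 0.0003 -0.0125 0 0 0 0" --pt "-0.033 0.0004 -0.0175 0 0 0 0" --pt "-0.039 0.0005 -0.0225 0 0 0 0" --pt "-0.045 0.0006 -0.0275 0 0 0 0" --pt "-0.051 0.0007 -0.0325 0 0 0 0" --pt "-0.051 0.0007 -0.0325 0 0 0 0"

```text
time_s: 9.4
tcp_pos: [0.4711, -0.1402, 0.2309]
tool_rot: [-0.001, 0.999, 0.033, -0.001]
ft_force: [0.4, 0.2, -1.4]
width: 0.0161
```

```bash
python3 chk.py 6
```

```text
[ 0.4711 -0.1402  0.2309] [-0.0011  0.9994  0.0332 -0.0011] 3.8030612049857915 [ 0.4  0.2 -1.4] 0.016132818441367297 9.4
nominal tip [ 0.65071197 -0.12826479  0.19994099] [[412.85008484 221.91624118]] [[313.49567066 179.45962319]]
```

View pics/c6.png

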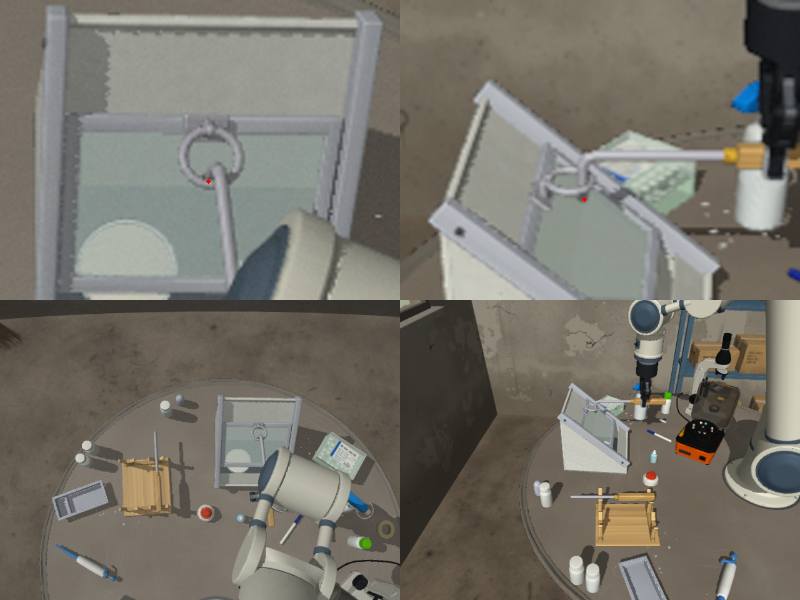

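The sash follows the hook. I'll keep pulling, watching the force.

Call:
play_rows --pt "-0.006 0.0001 -0.005 0 0 0 0" --pt "-0.012 0.0002 -0.01 0 0 0 0" --pt "-0.018 0.0003 -0.015 0 0 0 0" --pt "-0.024 0.0004 -0.02 0 0 0 0" --pt "-0.024 0.0004 -0.02 0 0 0 0"

```text
time_s: 10.0
tcp_pos: [0.4466, -0.1397, 0.2108]
tool_rot: [-0.001, 0.999, 0.033, -0.002]
ft_force: [-0.9, 0.1, -1.2]
width: 0.0164
```

Call:
play_rows --pt "-0.003 0 -0.0025 0 0 0 0" --pt "-0.006 0.0001 -0.005 0 0 0 0"

```text
time_s: 10.2
tcp_pos: [0.4427, -0.14, 0.2063]
tool_rot: [-0.001, 0.999, 0.033, 0.001]
ft_force: [22.5, 3.4, -2.5]
width: 0.0166
```

Call:
play_rows --pt "-0.003 0 -0.0025 0 0 0 0" --pt "-0.006 0.0001 -0.005 0 0 0 0"

```text
time_s: 10.4
tcp_pos: [0.442, -0.1411, 0.2029]
tool_rot: [0.001, 0.999, 0.033, 0.007]
ft_force: [39.9, 6.1, -2.2]
width: 0.0164
```

The force rose to 40 N, which looks like the lower stop. I'll look.

```bash
python3 chk.py 7
```

```text
[ 0.442  -0.1411  0.2029] [8.000e-04 9.994e-01 3.280e-02 6.700e-03] 3.76264456654527 [39.9  6.1 -2.2] 0.0164193642658505 10.4
nominal tip [ 0.62165137 -0.12929502  0.17189796] [[411.51201087 239.56518711]] [[325.34668559 189.63091475]]
```

View pics/c7.png

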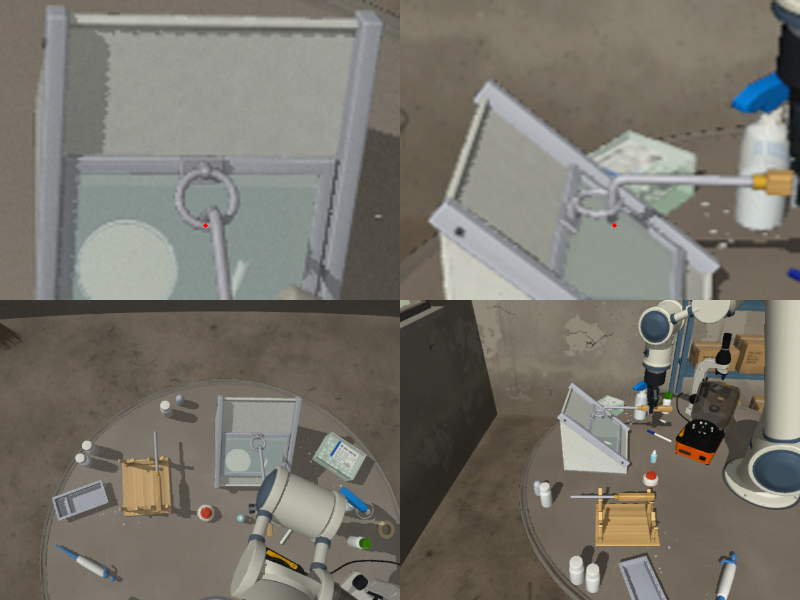

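```bash
python3 - <<'E'
from h import *
t=load('t7')
v,u=np.mgrid[0:480,0:640];c,r=rays(t,np.c_[u.ravel(),v.ravel()]);P=(c+r*t['depth'].reshape(-1,1)).reshape(480,640,3)
z=P[...,2];print(np.round(z[214:250,413],3))
m=np.zeros(z.shape,bool);m[221:232,398:428]=1;sl=z-(.838*P[...,0]-.0167*P[...,1]-.387);m&=(sl>.012);m[:,408:420]=0
vv,uu=np.where(m);print(len(uu),np.median(z[m]))
for zz in(.18,.185,.19): print(fitcirc(onz(t,np.c_[uu,vv],zz)))
# front of the hood: frame lower edge & rails from the side view
a=load('s7')['frame'][180:290,300:400,::-1]
b=load('t7')['frame'][225:310,335:475,::-1]
cv2.imwrite('pics/z8.png',np.hstack([cv2.resize(a,(400,440),interpolation=cv2.INTER_CUBIC),cv2.resize(b,(400,440),interpolation=cv2.INTER_CUBIC)]))
E
```

```text
[0.186 0.197 0.203 0.203 0.204 0.201 0.2   0.18  0.176 0.165 0.166 0.163
 0.161 0.157 0.156 0.153 0.153 0.154 0.155 0.219 0.219 0.224 0.227 0.22
 0.205 0.198 0.201 0.199 0.138 0.134 0.132 0.133 0.13  0.127 0.127 0.127]
87 0.2004748391772624
[ 0.64024136 -0.1305182   0.02215058]
[ 0.63916445 -0.12957832  0.02204175]
[ 0.6380875  -0.12863845  0.02193293]
```

View pics/z8.png

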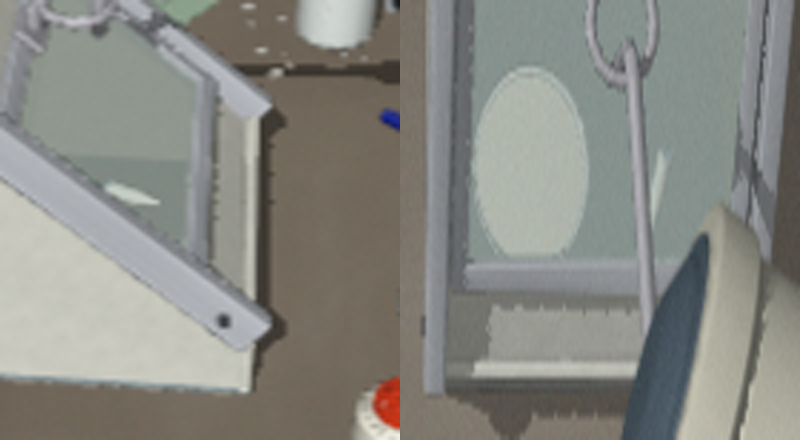

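```bash
python3 - <<'E'
from h import *
for tag in('top0','t7'):
    t=load(tag)
    v,u=np.mgrid[0:480,0:640];c,r=rays(t,np.c_[u.ravel(),v.ravel()]);P=(c+r*t['depth'].reshape(-1,1)).reshape(480,640,3)
    for col in(385,):
        print(tag,col)
        for v in list(range(152,176,2))+list(range(206,220,2))+list(range(236,250,2))+list(range(274,304,2)): print(v,P[v,col].round(3)[[0,2]],t['frame'][v,col],end=' | ')
        print()
E
```

```text
top0 385
152 [0.867 0.001] [120 112 102] | 154 [ 0.864 -0.004] [125 115 104] | 156 [0.767 0.249] [175 174 163] | 158 [0.762 0.251] [193 192 184] | 160 [0.761 0.243] [115 115 110] | 162 [0.758 0.24 ] [146 147 139] | 164 [0.756 0.235] [150 151 144] | 166 [0.752 0.235] [158 159 150] | 168 [0.749 0.233] [156 158 150] | 170 [0.743 0.237] [143 147 148] | 172 [0.739 0.237] [152 153 157] | 174 [0.735 0.237] [139 142 146] | 206 [0.687 0.185] [149 159 153] | 208 [0.683 0.182] [149 160 152] | 210 [0.679 0.182] [148 157 151] | 212 [0.676 0.178] [149 158 151] | 214 [0.673 0.176] [149 158 153] | 216 [0.669 0.175] [150 158 152] | 218 [0.666 0.172] [149 158 152] | 236 [0.635 0.144] [137 150 146] | 238 [0.631 0.142] [145 153 153] | 240 [0.627 0.142] [146 149 153] | 242 [0.623 0.141] [142 143 146] | 244 [0.619 0.142] [137 141 142] | 246 [0.637 0.02 ] [197 195 181] | 248 [0.633 0.017] [199 199 186] | 274 [0.574 0.021] [201 200 188] | 276 [0.571 0.01 ] [123 128 124] | 278 [0.559 0.07 ] [161 162 154] | 280 [0.555 0.068] [159 160 152] | 282 [0.551 0.063] [157 159 150] | 284 [0.547 0.059] [157 158 151] | 2
[... 990 characters left out ...]
[0.631 0.145] [151 161 158] | 240 [0.627 0.142] [162 170 162] | 242 [0.624 0.138] [177 182 171] | 244 [0.621 0.131] [175 181 171] | 246 [0.617 0.129] [175 181 172] | 248 [0.613 0.129] [177 183 172] | 274 [0.565 0.085] [154 163 156] | 276 [0.561 0.086] [157 159 166] | 278 [0.557 0.085] [141 144 147] | 280 [0.553 0.081] [132 133 137] | 282 [0.551 0.065] [117 116 110] | 284 [0.547 0.059] [131 129 125] | 286 [0.543 0.06 ] [155 156 148] | 288 [0.539 0.055] [153 154 147] | 290 [0.535 0.051] [151 149 144] | 292 [0.531 0.051] [153 153 145] | 294 [0.528 0.041] [150 151 144] | 296 [0.522 0.051] [187 187 178] | 298 [0.519 0.043] [93 92 91] | 300 [0.518 0.005] [78 78 74] | 302 [0.513 0.001] [84 78 71] |
```

The lower frame edge, at x≈0.551, now overlaps the fixed front panel, which begins at x≈0.562. Ring travel is about 90 mm, and the sash stopped dead at 40 N, so it is at its stop. I'll unhook: back to the ring centre, then straight up.

Call:
play_rows --pt "0.004 0.0005 0.002 0 0 0 0" --pt "0.008 0.001 0.003 0 0 0 0" --pt "0.011 0.001 0.003 0 0 0 0" --pt "0.011 0.001 0.003 0 0 0 0" --pt "0.011 0.001 0.003 0 0 0 0"

```text
time_s: 11.0
tcp_pos: [0.4527, -0.14, 0.2057]
tool_rot: [0.001, 0.999, 0.033, 0.006]
ft_force: [-0.3, 0.8, -0.8]
width: 0.0168
```

```bash
python3 chk.py 8
```

```text
[ 0.4527 -0.14    0.2057] [6.000e-04 9.994e-01 3.290e-02 6.300e-03] 3.774172843730552 [-0.3  0.8 -0.8] 0.016822368064389887 11.0
nominal tip [ 0.6323072  -0.12811143  0.17465258] [[410.91692229 233.96950362]] [[320.98960185 188.74683461]]
```

View pics/c8.png

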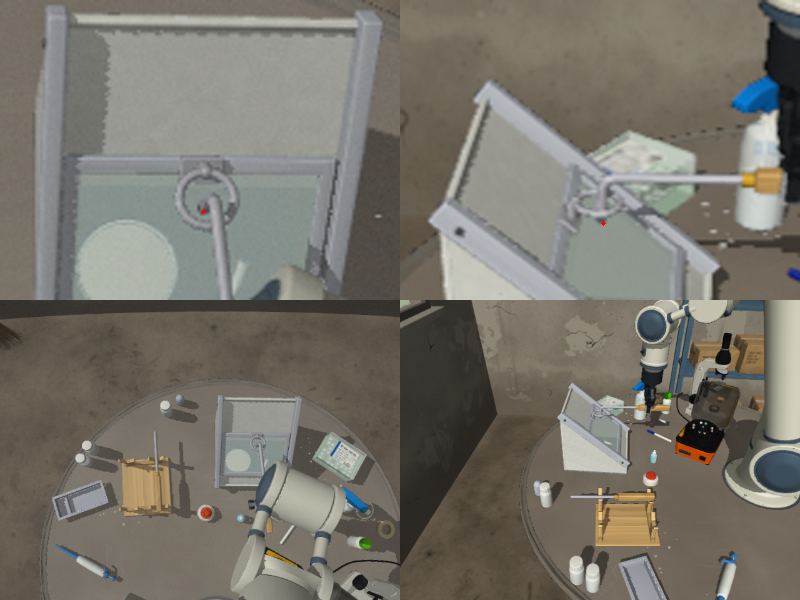

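The pin is free inside the ring and the force is about zero. I'll raise it straight up.

Call:
play_rows --pt "0.001 0 0.01 0 0 0 0" --pt "0.001 0 0.02 0 0 0 0" --pt "0.001 0 0.03 0 0 0 0" --pt "0.001 0 0.045 0 0 0 0" --pt "0.001 0 0.065 0 0.4 0 0" --pt "0.001 0 0.1 0 0.7 0 0" --pt "0.001 0 0.14 0 0.7 0 0" --pt "0.001 0 0.14 0 0.7 0 0" --pt "0.001 0 0.14 0 0.7 0 0"

```text
time_s: 12.0
tcp_pos: [0.454, -0.1401, 0.347]
tool_rot: [0.001, 0.999, 0.033, 0.001]
ft_force: [0.7, 0.2, -2.0]
width: 0.0168
```

```bash
python3 chk.py 9
```

```text
[ 0.454  -0.1401  0.347 ] [0.001  0.9995 0.0329 0.0015] 3.7667617372544417 [ 0.7  0.2 -2. ] 0.016772842688806064 12.0
nominal tip [ 0.63357801 -0.12827645  0.31598791] [[425.37076816 216.343931  ]] [[321.04797835 135.46395252]]
```

View pics/c9.png

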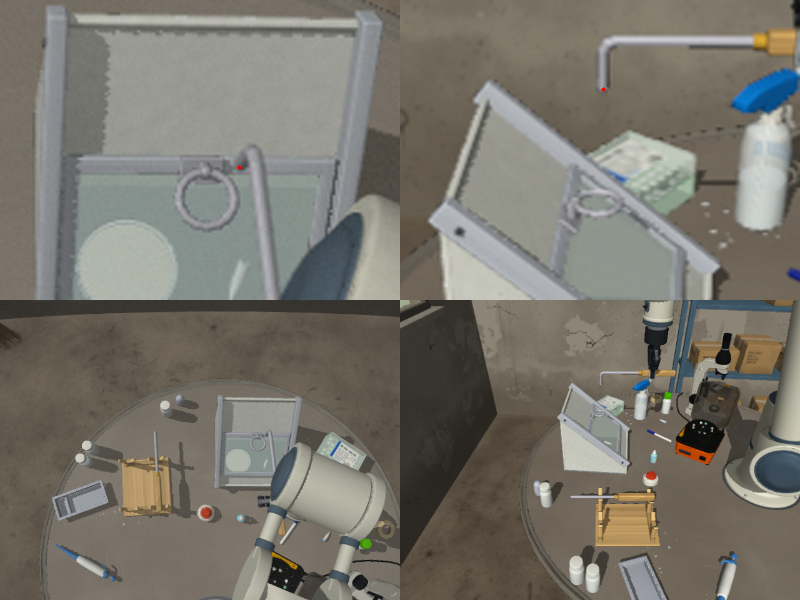

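The hook is out, the sash has stayed where it was, and the pole has not visibly slipped. I'll carry it back above its notches.

Call:
play_rows --pt "0.005 0.035 0 0 0 0 0" --pt "0.012 0.08 0 0 0 0 0" --pt "0.018 0.125 0 0 0.1 0 0" --pt "0.025 0.17 0 0 0.1 0 0" --pt "0.031 0.215 0 0 0.1 0 0" --pt "0.037 0.26 0 0 0.1 0 0" --pt "0.044 0.305 0 0 0.1 0 0" --pt "0.05 0.35 0 0 0.1 0 0" --pt "0.057 0.39 0 0 0.1 0 0" --pt "0.063 0.42 0 0 0.1 0 0" --pt "0.063 0.4315 -0.03 0 0.1 0 0" --pt "0.063 0.4315 -0.06 0 0.1 0 0"

```text
time_s: 13.3
tcp_pos: [0.5159, 0.2935, 0.2835]
tool_rot: [0.0, 0.999, 0.034, -0.001]
ft_force: [0.1, -0.6, -1.6]
width: 0.0168
```

```bash
python3 -c "
from h import *
s=sense();print(s['tcp_pos'],s['tool_rot'],s['ft_force'],s['time_s'])"
```

```text
[0.51590482 0.29347292 0.2834738 ] [ 1.94787499e-04  9.99425631e-01  3.38645524e-02 -1.25009789e-03] [ 0.10551486 -0.55500464 -1.62838358] 13.3
```

Next, down to z≈0.11, just above the notches, and a check there.

Call:
play_rows --pt "0.001 -0.002 -0.04 0 0 0 0" --pt "0.001 -0.002 -0.08 0 0 0 0" --pt "0.001 -0.002 -0.12 0 0 0 0" --pt "0.001 -0.002 -0.155 0 0 0 0" --pt "0.001 -0.002 -0.172 0 0 0 0" --pt "0.001 -0.002 -0.172 0 0 0 0" --pt "0.001 -0.002 -0.172 0 0 0 0" --pt "0.001 -0.002 -0.172 0 0 0 0"

```text
time_s: 14.1
tcp_pos: [0.5174, 0.2917, 0.1125]
tool_rot: [-0.0, 0.999, 0.034, -0.001]
ft_force: [0.1, -0.5, -1.1]
width: 0.0168
```

```bash
python3 - <<'E'
from h import *
s=sense();p=s['tcp_pos'];q=s['tool_rot'];print(p,q,s['ft_force'],s['time_s'])
t=shot('top','t10');d=shot('side','s10')
yaw=2*np.arctan2(q[2],q[1]);tip=p+[.18*np.cos(yaw),.18*np.sin(yaw),-.031];bend=tip+[0,0,.05]
a=cv2.resize(t['frame'][190:360,150:310,::-1],(400,425))
b=cv2.resize(d['frame'][270:400,250:430,::-1],(400,289))
for P in(tip,bend):
    x=(proj(t,P)[0]-[150,190]+.5)*2.5;cv2.circle(a,(int(x[0]),int(x[1])),2,(0,0,255),-1)
    x=(proj(d,P)[0]-[250,270]+.5)*2.222;cv2.circle(b,(int(x[0]),int(x[1])),2,(0,0,255),-1)
h=np.zeros((425,800,3),np.uint8);h[:,:400]=a;h[:289,400:]=b;cv2.imwrite('pics/z10.png',h)
E
```

```text
[0.51743265 0.29171825 0.11249736] [-9.20215012e-05  9.99426340e-01  3.38622104e-02 -5.77456374e-04] [ 0.1222487  -0.47452198 -1.08919161] 14.1
```

View pics/z10.png

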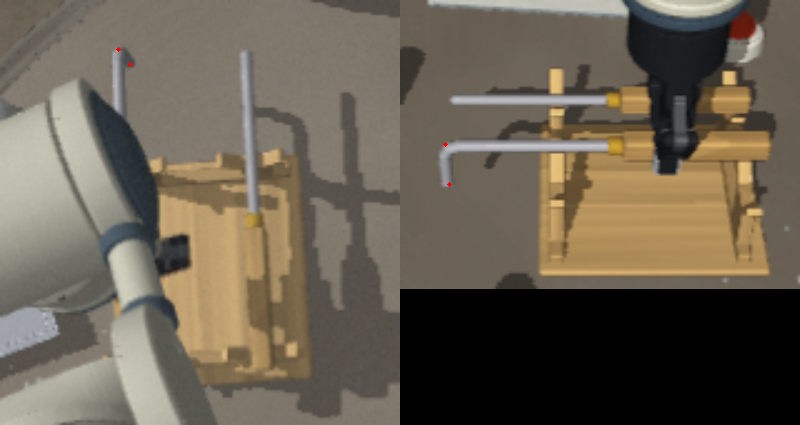

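The pole is level and lined up with its notches. I'll lower it gently.

Call:
play_rows --pt "-0.001 -0.0005 -0.015 0 0 0 0" --pt "-0.001 -0.0005 -0.027 0 0 0 0" --pt "-0.001 -0.0005 -0.036 0 0 0 0" --pt "-0.001 -0.0005 -0.043 0 0 0 0" --pt "-0.001 -0.0005 -0.048 0 0 0 0" --pt "-0.001 -0.0005 -0.051 0 0 0 0" --pt "-0.001 -0.0005 -0.0515 0 0 0 0" --pt "-0.001 -0.0005 -0.0515 0 0 0 0"

```text
time_s: 15.0
tcp_pos: [0.5166, 0.2913, 0.0613]
tool_rot: [-0.0, 0.999, 0.034, -0.0]
ft_force: [0.1, 0.4, -1.6]
width: 0.0166
```

Call:
play_rows --pt "0 0 -0.001 0 0 0 0" --pt "0 0 -0.0015 0 0 0 0" --pt "0 0 -0.0015 0 0 0 0"

```text
time_s: 15.3
tcp_pos: [0.5167, 0.2913, 0.0599]
tool_rot: [-0.0, 0.999, 0.034, -0.0]
ft_force: [0.1, 0.3, 0.3]
width: 0.0167
```

```bash
python3 - <<'E'
from h import *
s=sense();p=s['tcp_pos'];print(p,s['ft_force'],s['time_s'])
d=shot('side','s11')
b=cv2.resize(d['frame'][280:400,250:430,::-1],(800,533),interpolation=cv2.INTER_CUBIC)
cv2.imwrite('pics/z11.png',b)
E
```

```text
[0.51674406 0.29134198 0.05991074] [0.09468257 0.32750203 0.30257207] 15.3
```

View pics/z11.png

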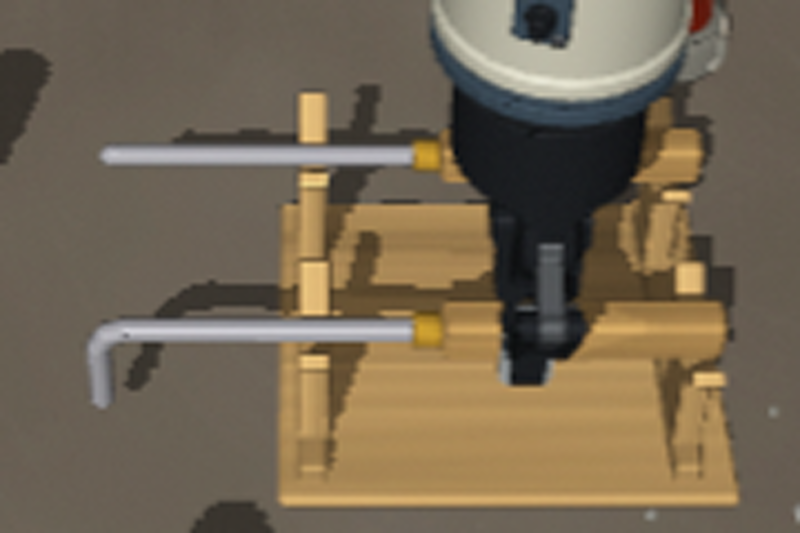

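The rod sits in both notches and its weight is off the arm (+0.3 N). I'll release it.

Call:
play_rows --pt "0 0 0 0 0 0 0.35" --pt "0 0 0 0 0 0 0.6" --pt "0 0 0 0 0 0 1" --pt "0 0 0 0 0 0 1" --pt "0 0 0 0 0 0 1" --pt "0 0 0 0 0 0 1" --pt "0 0 0.02 0 0 0 1" --pt "0 0 0.06 0 0 0 1" --pt "0 0 0.1 0 0 0 1" --pt "0 0 0.15 0 0 0 1" --pt "0 -0.02 0.2 0 0 0 1" --pt "-0.03 -0.06 0.24 0 0 0 1"

```text
time_s: 16.55
tcp_pos: [0.4964, 0.2426, 0.2919]
tool_rot: [-0.001, 0.999, 0.034, 0.002]
ft_force: [1.3, 0.3, 0.4]
width: 0.0851
```

Call:
play_rows --pt "-0.02 -0.04 0.03 0 0 0 1" --pt "-0.04 -0.08 0.05 0 0 0 1" --pt "-0.06 -0.13 0.05 0 0 0 1" --pt "-0.08 -0.18 0.05 0 0 0 1" --pt "-0.09 -0.23 0.05 0 0 0 1" --pt "-0.1 -0.28 0.05 0 0 0 1" --pt "-0.11 -0.33 0.05 0 0 0 1" --pt "-0.12 -0.38 0.05 0 0 0 1" --pt "-0.12 -0.4 0.05 0 0 0 1" --pt "-0.12 -0.4 0.05 0 0 0 1" --pt "-0.12 -0.4 0.05 0 0 0 1"

```text
time_s: 17.65
tcp_pos: [0.3761, -0.1579, 0.3418]
tool_rot: [-0.001, 0.999, 0.033, 0.002]
ft_force: [0.3, 0.0, 0.5]
width: 0.0856
```

```bash
python3 - <<'E'
from h import *
s=sense();print(s['tcp_pos'],s['ft_force'],s['width'],s['time_s'])
t=shot('top','t12');d=shot('side','s12')
t0=load('top0');d0=load('side0')
def r(im,b,sz): return cv2.resize(im[b[1]:b[3],b[0]:b[2],::-1],sz,interpolation=cv2.INTER_CUBIC)
h=np.vstack([np.hstack([r(t0['frame'],(180,200,300,360),(225,300)),r(t['frame'],(180,200,300,360),(225,300)),r(t['frame'],(330,140,490,310),(283,300))]),
 np.hstack([r(d0['frame'],(250,280,430,400),(366,300)),r(d['frame'],(250,280,430,400),(367,300))])])
cv2.imwrite('pics/z12.png',h)
E
```

```text
[ 0.37609882 -0.15785304  0.34177763] [0.28306273 0.04612684 0.49593093] 0.08559170144305898 17.65
```

View pics/z12.png

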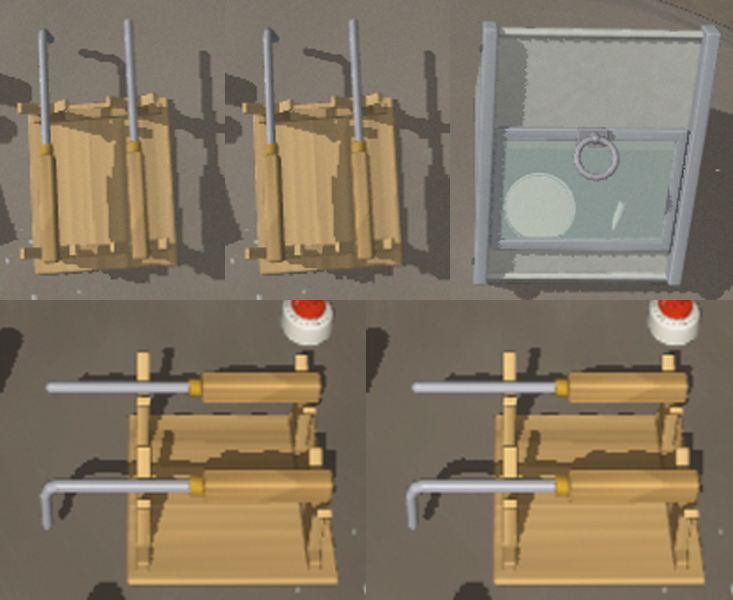

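```bash
python3 - <<'E'
from h import *
t=load('t12');d=load('s12')
def ring(t,box,zr):
    v,u=np.mgrid[0:480,0:640];c,r=rays(t,np.c_[u.ravel(),v.ravel()]);P=(c+r*t['depth'].reshape(-1,1)).reshape(480,640,3)
    z=P[...,2];m=np.zeros(z.shape,bool);m[box[1]:box[3],box[0]:box[2]]=1;m&=(z-(.838*P[...,0]-.0167*P[...,1]-.387)>.016)&(z>zr[0])&(z<zr[1])
    vv,uu=np.where(m);print(len(uu),np.median(z[m]))
    for zz in(.19,.195,.2,): print(zz,fitcirc(onz(t,np.c_[uu,vv],zz)))
ring(t,(398,221,430,244),(.18,.215))
ring(d,(300,172,335,192),(.18,.215))
# frame shift between at-stop picture and now: difference along upper bar column
a=load('t7')['frame'][200:225,360:395].astype(int);b=t['frame'][200:225,360:395].astype(int);print(abs(a-b).mean())
E
```

```text
199 0.20090316593961388
0.19 [ 0.63847042 -0.12843312  0.02158089]
0.195 [ 0.63739141 -0.12749444  0.02147406]
0.2 [ 0.6363124  -0.12655575  0.02136723]
141 0.1999015833257508
0.19 [ 0.63911082 -0.14053354  0.02279636]
0.195 [ 0.63859461 -0.13216528  0.02260822]
0.2 [ 0.63807844 -0.12379701  0.02242008]
3.6019047619047617
```

```bash
python3 -c "
from rig import *
print(finish_job())"
```

```text
the job is handed in; nothing more can be done
None
```

The dust hood is closed, the hooked pole is back in its own place on the rest the same way round, and I handed the job in at about 17.7 s (limit 51 s).

**What I did:** I gripped the pole at its balance point and lowered the hook about 25 mm into the ring. I then pulled the sash down its slope to the lower stop, backed the pin off, lifted it clear, and laid the pole back in its notches.

**Last checks:**
- **Sash:** The pull ended in a dead stop, with the wrist force rising to about 40 N. The ring moved about 88 mm along the slope. I did not measure the starting travel, so full closure rests on the stop; 88 mm fits a start of about 21 mm, which is within the stated range. The sash's lower edge now overlaps the fixed front panel, and it stayed put after unhooking. The two cameras agreed on the ring's position to about 2 mm.
- **Pole:** It sits in both notches with the hook facing the same way, and I could see no difference from the first pictures. At release its weight was off the arm.
- **Robot:** The gripper is open and clear of everything. The only contact force of note was the 40 N at the stop, through the held pole; the wrist limit is 120 N.

**Disagreements:** An early estimate of the rest's centre from its base outline differed by about 8 mm from where the rod itself lay. I used the rod's measured position, and the grasp and the return both fitted it. While the pole was held, the top view put its end about 5 mm short of where I expected, but the side view and the fit in the ring did not. I put that down to the hook's rounded bend.

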